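# Fit a fresh filter cartridge in the vacuum packer

## Robot

A 6-joint arm with a two-finger parallel gripper is mounted at the origin on the work surface. World frame = base frame: x ahead of the robot, y to its left, z up, the work surface at z = 0. Lengths are in m, angles in rad, forces in N, time in s.
With the tool pointing down it reaches from about 0.375 to 0.9 m from the base axis. Payload 3.1 kg.
Tool frame: the origin (TCP) lies midway between the tips of the shut fingers; the grasp point (between the pads) lies manip.hold_point_z behind it (manip.hold_point_z is the distance from the TCP to the grasp point, in m); z points along the fingers, y is the direction in which the jaws open and shut (so a half turn about z gives the same grasp; the last joint's range is limited). The gripper opens to 85 mm and grips with 20 to 120 N. Pads are 22 mm wide; open, the fingers measure 114 mm over their backs; the gripper's body (76 mm by 85 mm) begins 54 mm behind the grasp point. The pads swing forward as they close: fully open they stand 13 mm farther back than shut.
Start: joints at [1.141, 0.527, 1.433, -0, 1.181, -0.178], TCP at [0.156, 0.605, 0.231] pointing down, gripper open.
Joint ranges: [-3.08, 3.08], [-0.75, 2.2], [0.22, 2.44], [-1.43, 4.57], [0, 2.65], [-2.85, 2.85]. Speed limits (rad/s): [2.79, 2.79, 3.14, 3.14, 3.14, 3.14].

## Interface

Orientations are given as a unit quaternion [x, y, z, w].
In Python, from station import manip, snapshot, workorder, models gives the robot as it stands.
- The arm moves only by the tool jog_arm, never from a script. Its argument "commands" is a list of rows, each a list of 5 numbers: the opening in per cent of the stroke, from 0 (shut) to 100 (fully open), then the shift along the world's x, y, z in cm, then the turn about the world's z in rad. A call has 1 to 8 rows; each row shifts and turns the pose as measured when the row begins; what a row does not reach is not made up. A row lasts 1/12 s, in which the tool goes at most 41.7 mm and 7.16 degrees, less where a joint would pass 70% of its speed; a pose out of reach is approached as far as the arm can. A call with a gripper value outside its range is refused whole. The fingers move at their own pace and stop on an object; "squeeze" is the grip in N (left out, the last holds). Time passes only in rows, so rows that do not move let the fingers close. It gives the time, the measured TCP pose, the force and the opening at its end, in the units of the state.
- manip.sense(): the state, without advancing time (a new reading comes with each control period).
- snapshot(name): name is "scene" or "top"; returns a dict with "image" (400x640x3 uint8, red, green, blue), "intrinsics" (3x3 intrinsics, pixels), "extrinsics" (4x4, takes a point from camera to world coordinates). Camera axes: x right, y down, z forward; pixel columns grow to the right and rows downward; lengths in m; the calibration is good to about 2 mm. A picture is of the moment at which its call begins. There is no depth.
- workorder.sign_off(): hands the job in, once; it reports no verdict.
Trained networks look in a picture, given as the dict that the camera call returned (one of the last four; its "shot" number tells which), for a name from the list of things; names that differ only in an ending like _2 or _b are one class to them, and where a whole thing is asked for, a point or a joint stands for the part that bears it (a point fixed in the world has none). Each returns a list of dicts, best first, with "score" (0 to 1); they miss things now and then, are a little off and sometimes report something else, mostly with a low value. They report only what shows in the picture. A call takes as long as a camera call.
- models.find_in(picture, name): "centre" ([x, y, z] in m, in world coordinates, good to about 4 mm: the middle of the surface that is visible of it).
- models.pinpoint(picture, name): "centre" ([x, y, z] in m, in world coordinates, good to about 4 mm: a listed point, or the origin of a listed thing).
The state is a dict: "t": time; "q": joint angles; "qd": joint speeds; "tau": joint torques, N m; "tcp_pos": TCP position; "tool_rot": TCP orientation; "force": force on the tool from outside, world axes, zero at the start; "ft_torque": the same for the moment, N m; "finger_gap": opening from 0.0 (shut) to 1.0 (fully open).
Only numpy, scipy, OpenCV 4.12 (cv2) and the standard library are available. Lean on these libraries where they do the work, as an engineer would, in place of code of your own. Each camera call takes 0.05 s, during which the arm holds its last target. There are 200 camera calls.

## Task

Press the green release on the vacuum packer so that its filter caddy pops out, stand the fresh white-and-blue filter cartridge upright in the caddy, then push the caddy home until it clicks and stays shut. Go gently: put no more than 15 N on the caddy and no more than 25 N on the rest of the machine, do not drop the cartridge, and leave everything else on the bench where it stands.

Things in the scene. Friction and masses are not known exactly. Their poses are not given: they have to be found in the camera images.
- machine: Steel bench vacuum packer, fixed. Origin: bottom middle of its front face, on the bench; x runs level back into the machine, y left seen from the front, z up. Low nose: x 0 to 130 mm, 240 mm wide, deck 80 mm high, with a 100 mm wide slot in front for the caddy. Behind it the chamber body, x 130 to 300 mm, up to 126 mm high.
- release_top (a point): Centre of the top of the green round release button (30 mm across) on the deck, at x 85, y 0, z 92 mm of the machine when up. Sprung: travel 7 mm straight down, 2 N to start it, 4 N fully down, then a hard stop. The caddy is let go at about half travel. It also dips and springs back up by itself as the caddy latches.
- caddy: Filter caddy, white front plate with blue stripe, grey open pocket behind; axes as the machine's. Slides along machine x. Starts latched; pressing the release lets a spring drive it out (-x) 75 mm. Pushing back slowly: 2 N at first, 5 N near home, up to 9 N over the catch, then a click (force drops) and 2 to 4 mm on a rubber bumper, 7 N per mm. Let go before the click, it springs out again.
- caddy_front (a point): Centre of the front plate's outer face, 35 mm above the bench (plate 90 wide, 54 high, 10 thick, mm; smooth). Machine x -61 to -18 mm latched, -136 to -94 mm popped out. The caddy has 20 mm of loose play along x (1 to 2 N), starts anywhere in it, and a push takes it up first; home depth also differs by 20 mm each time, so feel for the click. 11 to 13 N of push has surely clicked.
- caddy_seat (a point): Centre of the pocket's floor, 12 mm above the bench, 38 mm behind the caddy_front point. Pocket 56 mm (x) by 52 mm (y) inside, side and rear walls 5 mm thick reaching 14 mm above its floor; the front plate closes the fourth side. When the caddy is popped out the whole pocket is clear of the machine.
- cartridge: The fresh filter cartridge: upright white cylinder with blue cap and ribs, 38 mm across, 46 mm high, loose, about 80 g. Origin: centre of its underside; z is its axis.
- spent_cartridge: The spent cartridge: same size, brown body, dark cap; loose. Origin centre of its underside. Leave alone.
- spice_jar: Amber jar with red cap, 44 mm across, 75 mm high, loose. Origin centre of its underside. Leave alone.
- scale: Black kitchen scale, 150 x 170 mm, 34 mm high, loose. Origin centre of its underside. Leave alone.
- bowl: Metal bowl, 120 mm across, 50 mm high, loose. Origin centre of its underside. Leave alone.
- aubergine0: Thick slice of aubergine, 48 mm across, 24 mm high, on the green board. Leave alone.
- aubergine1: A second slice of aubergine like it on the board. Leave alone.

How it is judged:
By the outcome, as a careful person would: the job done as asked, in the order asked, and still so for the second after the job is handed in, with the robot touching nothing.
It also fails if it takes over 67 s, if anything falls off the work surface, if the arm or the gripper's body presses on something with over 40 N, if the wrist force passes 120 N, or if a joint passes its speed limit or range.

## Working session

There is one attempt and no reset: what is moved stays moved. The work goes in short steps, Python scripts to look and compute and a tool call to move; the robot and the scene stay as the last step left them, time stands still between calls to the robot, and variables do not carry over. Pictures are saved under pics/ and viewed, about 8 in all and at most 12, crops included, and the job is handed in when it is done.

Besides the shell and the picture viewer there is one more tool, called after ">>>" as name(argument=value, ...), one argument or row to a line, values as JSON. jog_arm: Moves the arm, as the interface text tells. Its arguments: {"type":"object","properties":{"commands":{"type":"array","items":{"type":"array","items":{"type":"number"}}},"squeeze":{"type":"number"}},"required":["commands"]}

```bash
ls; mkdir -p pics; cat > h.py <<'E'
import numpy as np, cv2
from station import manip, snapshot, workorder, models
def save(p,n): cv2.imwrite(f'pics/{n}.png',p['image'][:,:,::-1])
def px(p,X):
    T=np.linalg.inv(p['extrinsics']); c=T[:3,:3]@np.array(X)+T[:3,3]; u=p['intrinsics']@c; return np.round(u[:2]/u[2]).astype(int).tolist()
E
python3 - <<'E'
from h import *
print(manip.sense(), manip.hold_point_z)
ps={n:snapshot(n) for n in('scene','top')}
for n,p in ps.items():
    save(p,n+'0')
    print(n,p['extrinsics'][:3,3])
    for k in ['machine','release_top','caddy_front','caddy_seat','cartridge','spent_cartridge','spice_jar','scale','bowl','aubergine0']:
        r=models.pinpoint(p,k)
        for d in r[:2]: print(k,np.round(d['centre'],3),round(d['score'],2),px(p,d['centre']))
cv2.imwrite('pics/both.png',np.vstack([cv2.resize(ps[n]['image'][:,:,::-1],(480,300)) for n in ps]))
E
```

```text
pics
{'t': 0.0, 'q': array([ 1.14049159e+00,  5.28434476e-01,  1.43393620e+00,  5.77830568e-06,
        1.18139322e+00, -1.78526292e-01]), 'qd': array([ 0.00175428, -0.00230244, -0.0004006 , -0.0006602 , -0.0009253 ,
       -0.00045149]), 'tau': array([ 6.57410292e-04, -4.42348981e+01, -1.78023577e+01, -1.64447497e-04,
        8.43127171e-03,  7.79646854e-06]), 'tcp_pos': array([0.15538019, 0.60462291, 0.23034231]), 'tool_rot': array([ 1.25557987e-01,  9.92085689e-01, -1.03490595e-03, -3.27948139e-04]), 'force': array([ 0.40526955, -0.75004095, -0.51573321]), 'ft_torque': array([-0.05407729,  0.0204332 ,  0.00628726]), 'finger_gap': 0.9983070316360311} 0.0187
scene [1.19304001 0.49344288 0.89046224]
machine [0.58  0.056 0.002] 0.55 [324, 238]
release_top [0.67  0.054 0.095] 0.47 [304, 236]
caddy_front [0.549 0.053 0.036] 0.7 [329, 224]
caddy_front [0.471 0.246 0.003] 0.41 [399, 244]
caddy_seat [0.587 0.053 0.014] 0.42 [322, 236]
cartridge [0.469 0.246 0.001] 0.65 [399, 244]
spent_cartridge [ 0.479 -0.244 -0.003] 0.65 [270, 181]
spice_jar [0.57  0.375 0.001] 0.97 [425, 291]
spice_jar [0.59  0.532 0.019] 0.5 [483, 325]
scale [ 0.61  -0.455 -0.001] 0.65 [200, 177]
bowl [ 0.41  -0.475  0.005] 0.85 [236, 146]
aubergine0 [0.654 0.463 0.02 ] 0.74 [445, 330]
aubergine0 [0.591 0.534 0.017] 0.68 [483, 327]
top [0.22349338 0.01789476 1.49997883]
machine [ 0.584  0.055 -0.   ] 0.69 [296, 191]
release_top [0.667 0.054 0.093] 0.43 [294, 162]
caddy_front [0.548 0.058 0.036] 0.62 [296, 199]
caddy_seat [0.584 0.048 0.013] 0.66 [298, 190]
spent_cartridge [ 0.479 -0.241 -0.005] 0.46 [380, 213]
spice_jar [ 0.569  0.378 -0.001] 0.68 [209, 202]
scale [ 0.613 -0.457 -0.002] 0.75 [433, 173]
bowl [ 0.408 -0.47   0.003] 0.64 [445, 227]
bowl [0.588 0.052 0.014] 0.25 [297, 189]
aubergine0 [0.593 0.532 0.016] 0.65 [165, 198]
aubergine0 [0.65  0.467 0.017] 0.55 [183, 182]
```

View pics/both.png

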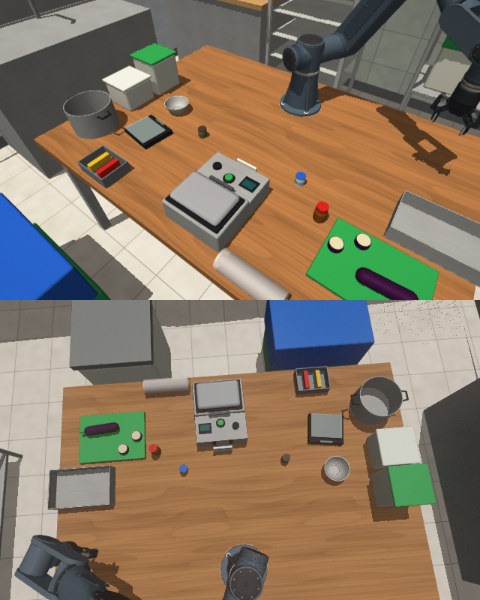

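```bash
python3 - <<'E'
from h import *
a=cv2.imread('pics/top0.png')[120:290,150:420]; cv2.imwrite('pics/topc.png',cv2.resize(a,None,fx=2.9,fy=2.9,interpolation=cv2.INTER_CUBIC))
E
```

```text
(no output)
```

View pics/topc.png

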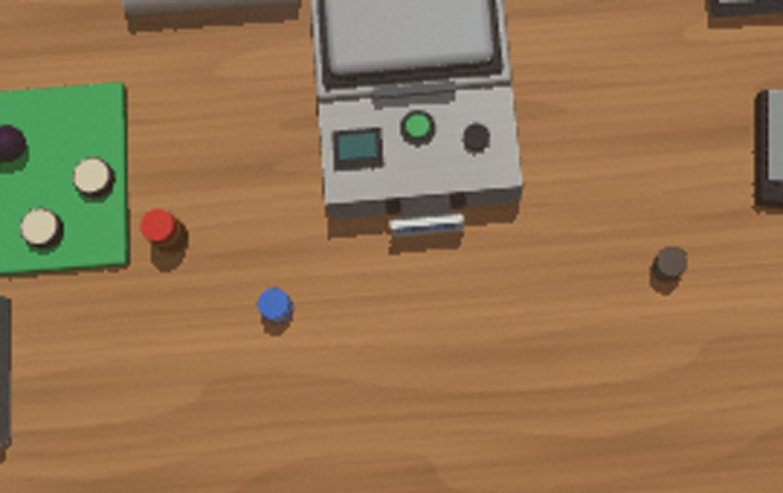

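The whole view shows the machine, the cartridge (blue cap, crop 275,304), the button (crop 417,126) and the latched caddy (crop 426,224). I'll get the machine's yaw and exact points by back-projection.

```bash
cat >> h.py <<'E'
def bp(p,uv,z):
    E=p['extrinsics']; d=E[:3,:3]@np.linalg.inv(p['intrinsics'])@np.array([uv[0],uv[1],1.]); o=E[:3,3]
    return o+d*(z-o[2])/d[2]
def blob(p,lo,hi,near=None,r=25):
    h=cv2.cvtColor(p['image'],cv2.COLOR_RGB2HSV); m=cv2.inRange(h,lo,hi)
    if near is not None:
        k=np.zeros_like(m); cv2.circle(k,tuple(int(a) for a in near),r,255,-1); m&=k
    n,l,s,c=cv2.connectedComponentsWithStats(m); i=1+np.argmax(s[1:,4]); return c[i],s[i]
E
python3 - <<'E'
from h import *
p=snapshot('top')
f=lambda x,y:(150+x/2.9,120+y/2.9)
L=bp(p,f(327,206),.08);R=bp(p,f(520,185),.08);print('deck corners',L,R,'w',np.linalg.norm(L-R),'mid',(L+R)/2, 'yaw',np.arctan2(*( (L-R)[:2]*[-1,1])))
L=bp(p,f(390,220),.062);R=bp(p,f(462,215),.062);print('plate',L,R)
L=bp(p,f(319,100),.08);F=bp(p,f(327,206),.08);print('side L',L-F,np.arctan2((L-F)[1],(L-F)[0]))
L=bp(p,f(513,88),.08);F=bp(p,f(520,185),.08);print('side R',L-F,np.arctan2((L-F)[1],(L-F)[0]))
for n,pp in(('top',p),('scene',snapshot('scene'))):
    q=px(pp,[.668,.054,.092]); c,s=blob(pp,(45,90,50),(85,255,255),q); print(n,'button',bp(pp,c,.092),s)
    q=px(pp,[.47,.246,.046]); c,s=blob(pp,(100,120,60),(125,255,255),q,15); print('cart',bp(pp,c,.046 if n=='top' else .04),s)
    for d in models.pinpoint(pp,'cartridge')[:2]: print(d)
    for d in models.pinpoint(pp,'release_top')[:1]: print(d)
E
```

```text
deck corners [0.57513448 0.17035815 0.08      ] [ 0.58217153 -0.06329317  0.08      ] w 0.23375725943251308 mid [0.57865301 0.05353249 0.08      ] yaw 0.03010862844154887
plate [0.55589606 0.09692758 0.062     ] [0.55498752 0.00927867 0.062     ]
side L [0.13440337 0.00259257 0.        ] 0.019287090436592786
side R [ 0.12328225 -0.00241357  0.        ] -0.019575106538532082
top button [0.66485222 0.05573904 0.092     ] [290 159   8   8  52]
cart [0.46881213 0.24699602 0.046     ] [239 220  11  10  83]
{'centre': [0.4742, 0.2448, 0.0001], 'score': 0.52}
{'centre': [0.6637, 0.0565, 0.0926], 'score': 0.5}
scene button [0.66761708 0.05523445 0.092     ] [300 232  11  10  94]
cart [0.46519611 0.24280715 0.04      ] [395 229  13  11 107]
{'centre': [0.4684, 0.2478, 0.004], 'score': 0.76}
{'centre': [0.6682, 0.0543, 0.0926], 'score': 0.56}
```

>>> jog_arm(
  commands=[
    [0, 2.8, -3, 0, 0.06],
    [0, 2.8, -3, 0, 0.06],
    [0, 2.8, -3, 0, 0.06],
    [0, 2.8, -3, 0, 0.06],
    [0, 2.8, -3, 0, 0],
    [0, 2.8, -3, 0, 0],
    [0, 2.8, -3, 0, 0],
    [0, 2.8, -3, 0, 0],
  ],
  squeeze=30,
)

```text
t: 2.07
tcp_pos: [0.3783, 0.3653, 0.2323]
tool_rot: [-0.009, 1.0, 0.004, 0.001]
force: [1.0, 1.3, 0.4]
finger_gap: -0.001
```

>>> jog_arm(
  commands=[
    [0, 2.8, -3, 0, 0],
    [0, 2.8, -3, 0, 0],
    [0, 2.8, -3, 0, 0],
    [0, 2.8, -3, 0, 0],
    [0, 2.8, -3, 0, 0],
    [0, 2.8, -3, 0, 0],
    [0, 2.8, -3, 0, 0],
    [0, 2.8, -3, 0, 0],
  ],
)

```text
t: 2.73
tcp_pos: [0.6041, 0.1197, 0.2342]
tool_rot: [-0.008, 1.0, 0.005, 0.003]
force: [-0.2, 0.3, 0.7]
finger_gap: -0.004
```

>>> jog_arm(
  commands=[
    [0, 2.8, -3, -2, 0],
    [0, 2.8, -3, -3, 0],
    [0, 1, -1, -2.5, 0],
    [0, 0, 0, -2, 0],
    [0, 0, 0, 0, 0],
    [0, 0, 0, 0, 0],
  ],
)

```text
t: 3.23
tcp_pos: [0.6726, 0.0457, 0.1462]
tool_rot: [-0.002, 1.0, 0.004, 0.01]
force: [0.9, -0.4, 0.1]
finger_gap: 0.0
```

>>> jog_arm(
  commands=[
    [0, -0.6, 0.9, -1.5, 0],
    [0, 0, 0, -1.5, 0],
    [0, 0, 0, -1.3, 0],
    [0, 0, 0, 0, 0],
    [0, 0, 0, 0, 0],
  ],
)

```text
t: 3.65
tcp_pos: [0.6683, 0.0575, 0.1082]
tool_rot: [-0.004, 1.0, 0.003, 0.014]
force: [-0.3, 0.1, -0.3]
finger_gap: -0.001
```

>>> jog_arm(
  commands=[
    [0, -0.1, -0.2, -0.8, 0],
    [0, 0, 0, -0.4, 0],
    [0, 0, 0, -0.3, 0],
    [0, 0, 0, -0.2, 0],
    [0, 0, 0, -0.1, 0],
  ],
)

```text
t: 4.07
tcp_pos: [0.6695, 0.056, 0.0931]
tool_rot: [-0.004, 1.0, 0.003, 0.018]
force: [-0.2, 0.8, -0.1]
finger_gap: -0.002
```

>>> jog_arm(
  commands=[
    [0, 0, 0, -0.2, 0],
    [0, 0, 0, -0.2, 0],
  ],
)

```text
t: 4.23
tcp_pos: [0.6698, 0.0559, 0.0896]
tool_rot: [-0.004, 1.0, 0.003, 0.018]
force: [-0.7, 0.8, 1.5]
finger_gap: -0.006
```

>>> jog_arm(
  commands=[
    [0, 0, 0, -0.15, 0],
    [0, 0, 0, -0.15, 0],
    [0, 0, 0, 0, 0],
  ],
)

```text
t: 4.48
tcp_pos: [0.67, 0.0558, 0.0867]
tool_rot: [-0.004, 1.0, 0.003, 0.018]
force: [-1.6, 1.1, 4.5]
finger_gap: 0.002
```

```bash
python3 - <<'E'
from h import *
s=manip.sense(); print(s['tcp_pos'],s['force'])
p=snapshot('scene')
print(models.pinpoint(p,'caddy_front')[:2])
E
```

```text
[0.67002033 0.05582526 0.08667655] [-1.6242917   1.10390979  4.48153773]
[{'centre': [0.5132, 0.0552, 0.0374], 'score': 0.67}, {'centre': [0.4713, 0.2487, 0.0008], 'score': 0.44}]
```

Caddy is moving out. Retract, open and head to the cartridge.

>>> jog_arm(
  commands=[
    [0, 0, 0, 2, 0],
    [0, 0, 0, 3, 0],
    [0, 0, 0, 3.5, 0],
    [100, -1.5, 2, 3, 0],
    [100, -2.8, 2.8, 0, 0],
    [100, -2.8, 2.8, 0, 0],
    [100, -2.8, 2.8, 0, 0],
    [100, -2.8, 2.8, 0, 0],
  ],
)

```text
t: 5.25
tcp_pos: [0.5474, 0.184, 0.2055]
tool_rot: [0.002, 1.0, 0.003, 0.025]
force: [0.8, 0.6, 0.4]
finger_gap: 0.707
```

>>> jog_arm(
  commands=[
    [100, -2.5, 2.8, 0, 0],
    [100, -2.5, 2.8, 0, 0],
    [100, -2.5, 1.5, 0, 0],
    [100, -1, 1, 0, 0],
    [100, 0, 0, 0, 0],
    [100, 0, 0, 0, 0],
  ],
)

```text
t: 5.75
tcp_pos: [0.4505, 0.2728, 0.2058]
tool_rot: [-0.002, 1.0, 0.003, 0.024]
force: [0.4, -0.4, 0.3]
finger_gap: 1.005
```

```bash
python3 - <<'E'
from h import *
s=manip.sense(); print(s['tcp_pos'],s['tool_rot'],s['force'])
for n in('scene','top'):
    p=snapshot(n);save(p,n+'1')
    for k in ['caddy_front','caddy_seat','cartridge','release_top']:
        for d in models.pinpoint(p,k)[:1]: print(n,k,np.round(d['centre'],4),round(d['score'],2),px(p,d['centre']))
a=cv2.imread('pics/scene1.png')[170:320,240:460]; cv2.imwrite('pics/c1.png',cv2.resize(a,None,fx=3.5,fy=3.5,interpolation=cv2.INTER_CUBIC))
E
```

```text
[0.45047818 0.27277946 0.20581436] [-0.00176947  0.99970549  0.00337896  0.02396619] [ 0.42102023 -0.43161808  0.27592639]
scene caddy_front [0.4723 0.0534 0.0362] 0.71 [344, 209]
scene caddy_seat [0.5133 0.0537 0.0137] 0.74 [336, 222]
scene cartridge [0.4716 0.2482 0.0007] 0.51 [399, 245]
scene release_top [0.6691 0.0539 0.0962] 0.51 [304, 235]
top caddy_front [0.472  0.0553 0.0334] 0.73 [298, 220]
top caddy_seat [0.5105 0.0482 0.0109] 0.87 [300, 210]
top cartridge [0.4736 0.2463 0.0017] 0.5 [246, 225]
top release_top [ 0.4039 -0.4721  0.0042] 0.6 [446, 228]
```

View pics/c1.png

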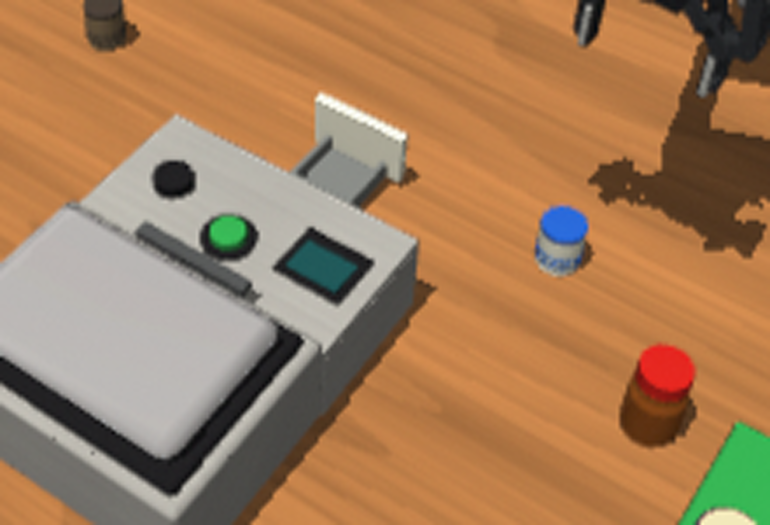

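>>> jog_arm(
  commands=[
    [100, 1.1, -1.3, -2, 0],
    [100, 1, -1.3, -3, 0],
    [100, 0, 0, -3, 0],
    [100, 0, 0, -2, 0],
    [100, 0, 0, -1, 0],
    [100, 0, 0, 0, 0],
    [100, 0, 0, 0, 0],
  ],
  squeeze=25,
)

```text
t: 6.83
tcp_pos: [0.4779, 0.2444, 0.0935]
tool_rot: [0.001, 1.0, 0.005, 0.028]
force: [-0.6, -0.2, -0.1]
finger_gap: 1.0
```

```bash
python3 - <<'E'
from h import *
p=snapshot('scene');save(p,'s2');a=p['image'][:,:,::-1][150:290,320:480]; t=snapshot('top')['image'][:,:,::-1][170:260,190:300]
cv2.imwrite('pics/c2.png',np.hstack([cv2.resize(a,(480,420)),cv2.resize(t,(310,254)) if 0 else cv2.copyMakeBorder(cv2.resize(t,(310,254)),0,166,0,0,cv2.BORDER_CONSTANT)]))
for d in models.pinpoint(p,'cartridge')[:1]: print(d,px(p,manip.sense()['tcp_pos']))
E
```

```text
{'centre': [0.4693, 0.2484, 0.0017], 'score': 0.53} [402, 224]
```

View pics/c2.png

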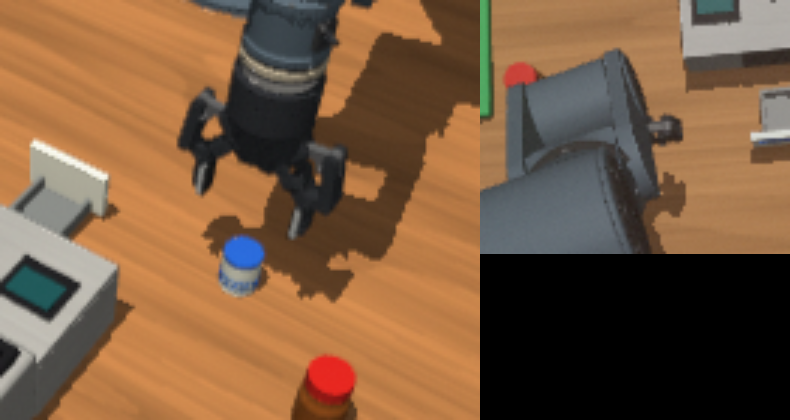

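>>> jog_arm(
  commands=[
    [100, -0.6, 0.3, -1.5, 0],
    [100, -0.1, 0, -1.5, 0],
    [100, -0.1, 0, -1, 0],
    [100, 0, 0, -0.6, 0],
    [100, 0, 0, 0, 0],
  ],
)

```text
t: 7.4
tcp_pos: [0.4756, 0.2503, 0.0541]
tool_rot: [0.0, 0.999, 0.008, 0.038]
force: [0.1, -0.1, 0.6]
finger_gap: 0.999
```

>>> jog_arm(
  commands=[
    [100, -0.4, -0.2, -0.5, 0],
    [100, 0, 0, -0.5, 0],
    [100, 0, 0, -0.5, 0],
    [100, 0, 0, -0.5, 0],
    [100, 0, 0, -0.5, 0],
    [100, 0, 0, -0.5, 0],
  ],
)

```text
t: 7.9
tcp_pos: [0.4744, 0.2491, 0.0256]
tool_rot: [-0.0, 0.999, 0.009, 0.042]
force: [-0.5, -0.4, 0.1]
finger_gap: 0.999
```

>>> jog_arm(
  commands=[
    [100, -0.2, -0.1, -0.4, 0],
    [100, -0.1, 0, -0.3, 0],
    [100, 0, 0, -0.2, 0],
    [35, 0, 0, 0, 0],
    [35, 0, 0, 0, 0],
    [35, 0, 0, 0, 0],
    [35, 0, 0, 0, 0],
    [35, 0, 0, 0, 0],
  ],
)

```text
t: 8.57
tcp_pos: [0.4705, 0.2476, 0.0142]
tool_rot: [-0.0, 0.999, 0.008, 0.041]
force: [-0.1, -0.4, -1.4]
finger_gap: 0.434
```

>>> jog_arm(
  commands=[
    [35, 0, 0, 0, 0],
    [35, 0, 0, 0, 0],
    [35, 0, 0, 0, 0],
    [35, 0, 0, 0, 0],
  ],
)

```text
t: 8.9
tcp_pos: [0.4706, 0.2477, 0.0144]
tool_rot: [-0.0, 0.999, 0.009, 0.041]
force: [-0.1, 0.0, -1.4]
finger_gap: 0.437
```

>>> jog_arm(
  commands=[
    [30, 0, 0, 0.5, 0],
    [30, 0, 0, 1, 0],
    [30, 0, 0, 1.5, 0],
    [30, 0, 0, 2, 0],
    [30, 0, 0, 2, 0],
    [30, 0, 0, 2, 0],
    [30, 0, 0, 1, 0],
    [30, 0, 0, 0, 0],
  ],
)

```text
t: 9.57
tcp_pos: [0.4687, 0.2474, 0.122]
tool_rot: [-0.0, 0.999, 0.008, 0.04]
force: [0.1, -0.3, -0.9]
finger_gap: 0.441
```

>>> jog_arm(
  commands=[
    [30, 0.3, -1, 0.5, 0],
    [30, 0.5, -2, 0, 0],
    [30, 0.5, -2.5, 0, 0],
    [30, 0.5, -2.5, 0, 0],
    [30, 0.5, -2.5, 0, 0],
    [30, 0.5, -2.5, 0, 0],
    [30, 0.3, -2, 0, 0],
    [30, 0, -1, 0, 0],
  ],
)

```text
t: 10.23
tcp_pos: [0.499, 0.0792, 0.1281]
tool_rot: [-0.004, 0.999, 0.008, 0.04]
force: [-0.3, -0.4, -1.0]
finger_gap: 0.434
```

>>> jog_arm(
  commands=[
    [30, 0.6, -1.3, 0, 0],
    [30, 0.5, -1.1, 0, 0],
    [30, 0, 0, 0, 0],
    [30, 0, 0, 0, 0],
  ],
)

```text
t: 10.57
tcp_pos: [0.5083, 0.0483, 0.1265]
tool_rot: [-0.001, 0.999, 0.008, 0.037]
force: [0.1, 0.3, -0.4]
finger_gap: 0.439
```

```bash
python3 - <<'E'
from h import *
print(manip.sense()['tcp_pos'])
for n in('scene','top'):
    p=snapshot(n);save(p,n+'3')
    for k in ['caddy_front','caddy_seat','cartridge']:
        for d in models.pinpoint(p,k)[:1]: print(n,k,np.round(d['centre'],4),round(d['score'],2),px(p,d['centre']))
a=cv2.imread('pics/scene3.png')[130:270,260:420]; cv2.imwrite('pics/c3.png',cv2.resize(a,None,fx=4,fy=4,interpolation=cv2.INTER_CUBIC))
E
```

```text
[0.50827549 0.04825332 0.12649499]
scene caddy_front [0.4743 0.057  0.0347] 0.85 [345, 210]
scene caddy_seat [0.511  0.0537 0.0114] 0.63 [337, 222]
scene cartridge [0.5075 0.0485 0.1146] 0.49 [337, 196]
```

View pics/c3.png

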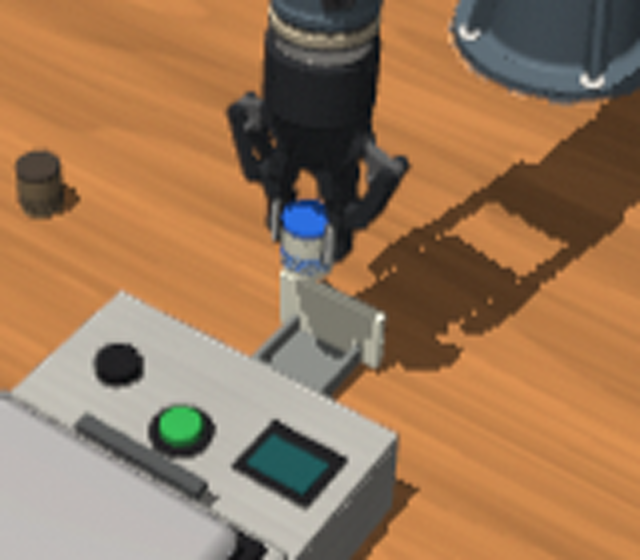

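>>> jog_arm(
  commands=[
    [30, 0.2, 0.4, -1, 0],
    [30, 0, 0, -1, 0],
    [30, 0, 0, -1, 0],
    [30, 0, 0, -1, 0],
    [30, 0, 0, -0.6, 0],
    [30, 0, 0, 0, 0],
  ],
)

```text
t: 11.47
tcp_pos: [0.5114, 0.0569, 0.0775]
tool_rot: [-0.004, 0.999, 0.008, 0.039]
force: [0.4, -0.2, -0.2]
finger_gap: 0.439
```

>>> jog_arm(
  commands=[
    [30, 0, -0.2, -0.8, 0],
    [30, 0, -0.1, -0.7, 0],
    [30, 0, 0, -0.7, 0],
    [30, 0, 0, -0.4, 0],
    [30, 0, 0, 0, 0],
  ],
)

```text
t: 11.88
tcp_pos: [0.512, 0.0541, 0.0487]
tool_rot: [-0.004, 0.999, 0.008, 0.04]
force: [0.5, -0.5, -0.9]
finger_gap: 0.441
```

>>> jog_arm(
  commands=[
    [30, 0, 0, -0.5, 0],
    [30, 0, 0, -0.5, 0],
    [30, 0, 0, -0.4, 0],
    [30, 0, 0, 0, 0],
  ],
)

```text
t: 12.22
tcp_pos: [0.5125, 0.0539, 0.0335]
tool_rot: [-0.004, 0.999, 0.008, 0.04]
force: [-0.1, 0.5, -1.7]
finger_gap: 0.437
```

>>> jog_arm(
  commands=[
    [30, 0, 0, -0.25, 0],
    [30, 0, 0, -0.15, 0],
    [30, 0, 0, -0.1, 0],
    [30, 0, 0, 0, 0],
  ],
)

```text
t: 12.55
tcp_pos: [0.5127, 0.0539, 0.0281]
tool_rot: [-0.004, 0.999, 0.008, 0.04]
force: [1.0, 0.4, -0.1]
finger_gap: 0.434
```

>>> jog_arm(
  commands=[
    [30, 0, 0, -0.1, 0],
    [30, 0, 0, -0.05, 0],
    [30, 0, 0, 0, 0],
  ],
)

```text
t: 12.8
tcp_pos: [0.513, 0.0539, 0.0268]
tool_rot: [-0.004, 0.999, 0.008, 0.041]
force: [-0.1, -0.3, -0.6]
finger_gap: 0.434
```

```bash
python3 - <<'E'
from h import *
p=snapshot('scene');save(p,'scene4')
for k in ['caddy_front','caddy_seat','cartridge']:
        for d in models.pinpoint(p,k)[:1]: print(k,np.round(d['centre'],4),round(d['score'],2),px(p,d['centre']))
a=cv2.imread('pics/scene4.png')[150:270,280:400]; cv2.imwrite('pics/c4.png',cv2.resize(a,None,fx=5,fy=5,interpolation=cv2.INTER_CUBIC))
E
```

```text
caddy_front [0.4714 0.0537 0.038 ] 0.67 [344, 208]
caddy_seat [0.5127 0.0548 0.0148] 0.75 [337, 221]
cartridge [0.5104 0.0567 0.0115] 0.66 [338, 222]
```

View pics/c4.png

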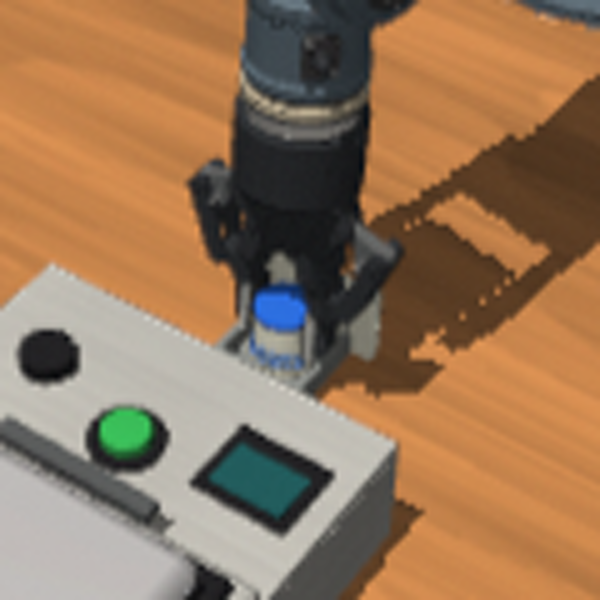

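The cartridge (pixel 338,222) is inside the pocket. Next I'll feel for the floor.

>>> jog_arm(
  commands=[
    [30, 0, 0, -0.08, 0],
    [30, 0, 0, -0.05, 0],
  ],
)

```text
t: 13.17
tcp_pos: [0.5132, 0.0539, 0.0259]
tool_rot: [-0.004, 0.999, 0.008, 0.041]
force: [-0.7, 0.1, 5.9]
finger_gap: 0.441
```

>>> jog_arm(
  commands=[
    [30, 0, 0, -0.08, 0],
    [30, 0, 0, 0, 0],
  ],
)

```text
t: 13.33
tcp_pos: [0.5137, 0.0539, 0.0262]
tool_rot: [-0.004, 0.999, 0.008, 0.042]
force: [-0.0, -0.5, -0.8]
finger_gap: 0.436
```

>>> jog_arm(
  commands=[
    [50, 0, 0, 0, 0],
    [65, 0, 0, 0, 0],
    [75, 0, 0, 0, 0],
    [75, 0, 0, 0, 0],
    [75, 0, 0, 0.5, 0],
    [75, 0, 0, 1, 0],
    [75, 0, 0, 1.5, 0],
    [75, 0, 0, 2, 0],
  ],
)

```text
t: 14.0
tcp_pos: [0.5112, 0.054, 0.0755]
tool_rot: [-0.004, 0.999, 0.008, 0.038]
force: [-0.2, 0.6, 0.5]
finger_gap: 0.75
```

>>> jog_arm(
  commands=[
    [75, 0, 0, 3, 0],
    [75, 0, 0, 3, 0],
    [0, 0, 0, 0, 0],
    [0, 0, 0, 0, 0],
  ],
)

```text
t: 14.33
tcp_pos: [0.5124, 0.0538, 0.144]
tool_rot: [-0.004, 0.999, 0.008, 0.042]
force: [-0.1, 0.5, -0.9]
finger_gap: 0.477
```

```bash
python3 - <<'E'
from h import *
p=snapshot('scene');save(p,'scene5')
for k in ['caddy_front','caddy_seat','cartridge']:
        for d in models.pinpoint(p,k)[:1]: print(k,np.round(d['centre'],4),round(d['score'],2),px(p,d['centre']))
a=cv2.imread('pics/scene5.png')[150:270,280:400]; cv2.imwrite('pics/c5.png',cv2.resize(a,None,fx=5,fy=5,interpolation=cv2.INTER_CUBIC))
E
```

```text
caddy_front [0.472  0.0543 0.0371] 0.6 [344, 208]
caddy_seat [0.5135 0.0553 0.0137] 0.77 [337, 222]
cartridge [0.5136 0.0528 0.0145] 0.76 [336, 221]
```

View pics/c5.png

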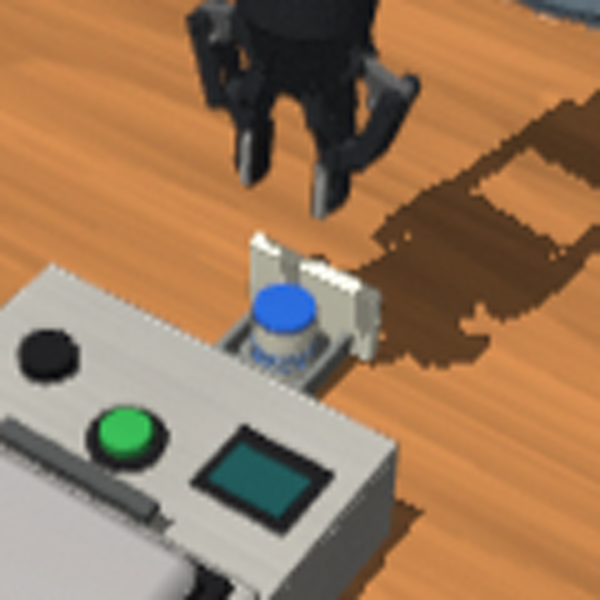

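>>> jog_arm(
  commands=[
    [0, -2, 0, 0, 0],
    [0, -3, 0, 0, 0],
    [0, -3, 0, 0, 0],
    [0, -2, 0, 0, 0],
    [0, 0, 0, -1.5, 0],
    [0, 0, 0, -1.5, 0],
    [0, 0, 0, -1.5, 0],
    [0, 0, 0, -1, 0],
  ],
)

```text
t: 15.2
tcp_pos: [0.4021, 0.0546, 0.0796]
tool_rot: [-0.004, 0.999, 0.009, 0.033]
force: [-0.1, 1.2, -0.4]
finger_gap: 0.003
```

>>> jog_arm(
  commands=[
    [0, 0, 0, -1, 0],
    [0, 0, 0, -1, 0],
    [0, 0, 0, -0.5, 0],
    [0, 0, 0, 0, 0],
  ],
)

```text
t: 15.53
tcp_pos: [0.3975, 0.0551, 0.0482]
tool_rot: [-0.003, 1.0, 0.01, 0.026]
force: [-0.7, -0.1, 0.7]
finger_gap: -0.001
```

>>> jog_arm(
  commands=[
    [0, 0.5, 0, -0.6, 0],
    [0, 1, 0, -0.3, 0],
    [0, 1.2, 0, 0, 0],
    [0, 1, 0, 0, 0],
    [0, 0.6, 0, 0, 0],
    [0, 0, 0, 0, 0],
  ],
)

```text
t: 16.03
tcp_pos: [0.4455, 0.055, 0.0378]
tool_rot: [-0.003, 1.0, 0.01, 0.026]
force: [0.5, -1.6, 0.2]
finger_gap: 0.0
```

>>> jog_arm(
  commands=[
    [0, 0.3, 0, 0, 0],
    [0, 0.3, 0, 0, 0],
    [0, 0.2, 0, 0, 0],
    [0, 0.2, 0, 0, 0],
    [0, 0.2, 0, 0, 0],
    [0, 0.2, 0, 0, 0],
    [0, 0.2, 0, 0, 0],
    [0, 0.2, 0, 0, 0],
  ],
)

```text
t: 16.7
tcp_pos: [0.4633, 0.0554, 0.0384]
tool_rot: [-0.003, 1.0, 0.01, 0.025]
force: [-1.6, -0.5, 0.4]
finger_gap: -0.005
```

>>> jog_arm(
  commands=[
    [0, 0.3, 0, 0, 0],
    [0, 0.3, 0, 0, 0],
    [0, 0.3, 0, 0, 0],
    [0, 0.3, 0, 0, 0],
    [0, 0.3, 0, 0, 0],
    [0, 0.3, 0, 0, 0],
    [0, 0.3, 0, 0, 0],
    [0, 0.3, 0, 0, 0],
  ],
)

```text
t: 17.37
tcp_pos: [0.4813, 0.0564, 0.0373]
tool_rot: [-0.003, 1.0, 0.011, 0.016]
force: [-4.2, -0.6, 1.0]
finger_gap: -0.0
```

>>> jog_arm(
  commands=[
    [0, 0.3, 0, 0, 0],
    [0, 0.3, 0, 0, 0],
    [0, 0.3, 0, 0, 0],
    [0, 0.3, 0, 0, 0],
    [0, 0.3, 0, 0, 0],
    [0, 0.3, 0, 0, 0],
  ],
)

```text
t: 17.87
tcp_pos: [0.4986, 0.0568, 0.0369]
tool_rot: [-0.004, 1.0, 0.012, 0.013]
force: [-3.7, -0.0, 1.7]
finger_gap: 0.002
```

>>> jog_arm(
  commands=[
    [0, 0.3, 0, 0, 0],
    [0, 0.3, 0, 0, 0],
    [0, 0.3, 0, 0, 0],
    [0, 0.3, 0, 0, 0],
    [0, 0.3, 0, 0, 0],
    [0, 0.3, 0, 0, 0],
  ],
)

```text
t: 18.37
tcp_pos: [0.5166, 0.0572, 0.0367]
tool_rot: [-0.004, 1.0, 0.012, 0.011]
force: [-4.9, -0.7, 2.6]
finger_gap: -0.002
```

```bash
python3 - <<'E'
from h import *
print(manip.sense()['force'],manip.sense()['tcp_pos'])
p=snapshot('scene');save(p,'scene6')
for k in ['caddy_front','caddy_seat','cartridge']:
        for d in models.pinpoint(p,k)[:1]: print(k,np.round(d['centre'],4),round(d['score'],2),px(p,d['centre']))
a=cv2.imread('pics/scene6.png')[150:270,280:400]; cv2.imwrite('pics/c6.png',cv2.resize(a,None,fx=5,fy=5,interpolation=cv2.INTER_CUBIC))
E
```

```text
[-4.8740366  -0.7383832   2.55334793] [0.51660513 0.05716807 0.03668737]
caddy_front [0.5255 0.057  0.0387] 0.69 [335, 219]
caddy_seat [0.5693 0.0529 0.0129] 0.67 [325, 233]
cartridge [0.5662 0.0526 0.0148] 0.37 [326, 232]
```

View pics/c6.png

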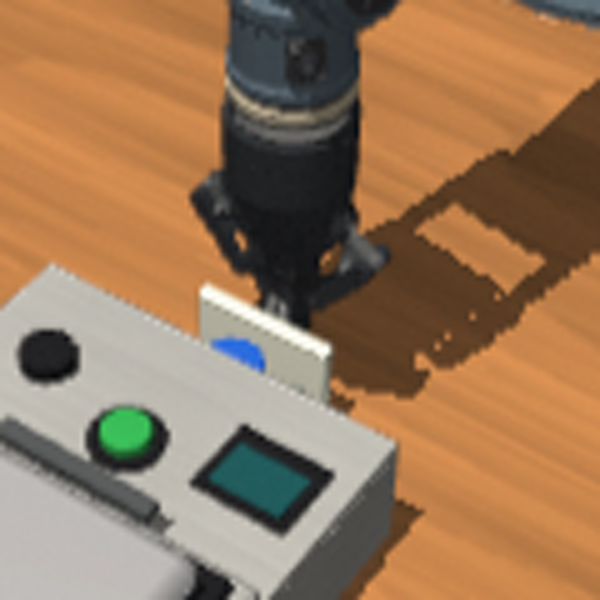

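>>> jog_arm(
  commands=[
    [0, 0.2, 0, 0, 0],
    [0, 0.2, 0, 0, 0],
    [0, 0.2, 0, 0, 0],
    [0, 0.2, 0, 0, 0],
  ],
)

```text
t: 18.9
tcp_pos: [0.5236, 0.0573, 0.0366]
tool_rot: [-0.004, 1.0, 0.012, 0.01]
force: [-5.3, -0.6, 1.2]
finger_gap: 0.0
```

>>> jog_arm(
  commands=[
    [0, 0.2, 0, 0, 0],
    [0, 0.2, 0, 0, 0],
    [0, 0.2, 0, 0, 0],
  ],
)

```text
t: 19.15
tcp_pos: [0.5291, 0.0574, 0.0366]
tool_rot: [-0.004, 1.0, 0.012, 0.009]
force: [-6.5, -0.3, 2.2]
finger_gap: 0.001
```

>>> jog_arm(
  commands=[
    [0, 0.2, 0, 0, 0],
    [0, 0.2, 0, 0, 0],
  ],
)

```text
t: 19.32
tcp_pos: [0.5305, 0.0576, 0.0363]
tool_rot: [-0.004, 1.0, 0.013, 0.005]
force: [-6.6, -0.6, 2.9]
finger_gap: 0.002
```

>>> jog_arm(
  commands=[
    [0, 0.15, 0, 0, 0],
    [0, 0.15, 0, 0, 0],
  ],
)

```text
t: 19.48
tcp_pos: [0.5306, 0.0578, 0.0359]
tool_rot: [-0.004, 1.0, 0.013, 0.002]
force: [-7.7, -1.3, 3.1]
finger_gap: 0.0
```

>>> jog_arm(
  commands=[
    [0, 0.15, 0, 0, 0],
  ],
)

```text
t: 19.57
tcp_pos: [0.5306, 0.0579, 0.0356]
tool_rot: [-0.005, 1.0, 0.013, -0.0]
force: [-6.4, -0.1, 2.1]
finger_gap: -0.0
```

>>> jog_arm(
  commands=[
    [0, 0.22, 0, 0, 0],
  ],
)

```text
t: 19.65
tcp_pos: [0.531, 0.058, 0.0354]
tool_rot: [-0.005, 1.0, 0.013, -0.002]
force: [-6.7, -0.5, 2.4]
finger_gap: 0.0
```

>>> jog_arm(
  commands=[
    [0, 0.28, 0, 0, 0],
  ],
)

```text
t: 19.73
tcp_pos: [0.5318, 0.0582, 0.0352]
tool_rot: [-0.005, 1.0, 0.013, -0.004]
force: [-7.1, 0.2, 2.8]
finger_gap: -0.0
```

>>> jog_arm(
  commands=[
    [0, 0.32, 0, 0.03, 0],
  ],
)

```text
t: 19.82
tcp_pos: [0.5328, 0.0582, 0.0352]
tool_rot: [-0.005, 1.0, 0.013, -0.007]
force: [-8.7, -1.3, 3.3]
finger_gap: 0.004
```

>>> jog_arm(
  commands=[
    [0, 0.36, 0, 0.05, 0],
  ],
)

```text
t: 19.9
tcp_pos: [0.534, 0.0583, 0.0353]
tool_rot: [-0.005, 1.0, 0.013, -0.01]
force: [-8.1, -1.0, 0.6]
finger_gap: -0.001
```

>>> jog_arm(
  commands=[
    [0, 0.36, 0, 0.05, 0],
  ],
)

```text
t: 19.98
tcp_pos: [0.5351, 0.0583, 0.0353]
tool_rot: [-0.006, 1.0, 0.014, -0.013]
force: [-7.9, -1.3, 1.3]
finger_gap: 0.0
```

>>> jog_arm(
  commands=[
    [0, 0.36, 0, 0.05, 0],
  ],
)

```text
t: 20.07
tcp_pos: [0.5371, 0.0583, 0.0354]
tool_rot: [-0.006, 1.0, 0.014, -0.015]
force: [-4.4, -1.0, -0.0]
finger_gap: -0.003
```

>>> jog_arm(
  commands=[
    [0, 0.2, 0, 0.02, 0],
  ],
)

```text
t: 20.15
tcp_pos: [0.539, 0.0582, 0.0354]
tool_rot: [-0.006, 1.0, 0.014, -0.015]
force: [-5.2, 0.2, 1.2]
finger_gap: 0.005
```

>>> jog_arm(
  commands=[
    [0, 0.25, 0, 0.02, 0],
  ],
)

```text
t: 20.23
tcp_pos: [0.5406, 0.0583, 0.0354]
tool_rot: [-0.006, 1.0, 0.014, -0.016]
force: [-6.2, -0.7, 1.5]
finger_gap: 0.002
```

>>> jog_arm(
  commands=[
    [0, 0.25, 0, 0.02, 0],
  ],
)

```text
t: 20.32
tcp_pos: [0.5431, 0.0583, 0.0355]
tool_rot: [-0.006, 1.0, 0.014, -0.016]
force: [-3.2, -0.6, 0.0]
finger_gap: 0.002
```

>>> jog_arm(
  commands=[
    [0, 0.25, 0, 0.02, 0],
  ],
)

```text
t: 20.4
tcp_pos: [0.5451, 0.0584, 0.0355]
tool_rot: [-0.006, 1.0, 0.014, -0.017]
force: [-7.7, -1.3, 1.1]
finger_gap: 0.0
```

>>> jog_arm(
  commands=[
    [0, 0.2, 0, 0.02, 0],
  ],
)

```text
t: 20.48
tcp_pos: [0.5451, 0.0584, 0.0354]
tool_rot: [-0.006, 1.0, 0.014, -0.02]
force: [-9.0, -1.3, 4.0]
finger_gap: 0.002
```

>>> jog_arm(
  commands=[
    [0, 0.22, 0, 0.02, 0],
  ],
)

```text
t: 20.57
tcp_pos: [0.5449, 0.0585, 0.0353]
tool_rot: [-0.006, 1.0, 0.014, -0.023]
force: [-9.0, -0.5, 4.1]
finger_gap: -0.002
```

>>> jog_arm(
  commands=[
    [0, 0.3, 0, 0.03, 0],
  ],
)

```text
t: 20.65
tcp_pos: [0.5449, 0.0585, 0.0354]
tool_rot: [-0.007, 1.0, 0.014, -0.026]
force: [-10.7, -1.2, 4.0]
finger_gap: -0.004
```

>>> jog_arm(
  commands=[
    [0, 0.35, 0, 0.05, 0],
  ],
)

```text
t: 20.73
tcp_pos: [0.5449, 0.0585, 0.0356]
tool_rot: [-0.007, 0.999, 0.014, -0.03]
force: [-10.5, -2.1, 1.5]
finger_gap: 0.0
```

>>> jog_arm(
  commands=[
    [0, 0.38, 0, 0.05, 0],
  ],
)

```text
t: 20.82
tcp_pos: [0.5447, 0.0585, 0.0356]
tool_rot: [-0.007, 0.999, 0.014, -0.035]
force: [-11.1, -1.2, 3.1]
finger_gap: 0.001
```

Hard stop at 11 N without yielding: latched. Backing off slowly.

>>> jog_arm(
  commands=[
    [0, -0.2, 0, 0, 0],
    [0, -0.3, 0, 0, 0],
    [0, -0.5, 0, 0, 0],
    [0, -1, 0, 0, 0],
    [0, -2, 0, 0, 0],
    [0, -2, 0, 0, 0],
    [0, -2, 0, 0, 0],
    [0, 0, 0, 0, 0],
  ],
)

```text
t: 21.48
tcp_pos: [0.4756, 0.0567, 0.038]
tool_rot: [-0.007, 1.0, 0.012, -0.018]
force: [-1.5, -0.6, -0.1]
finger_gap: 0.002
```

```bash
python3 - <<'E'
from h import *
s=manip.sense(); print(s['tcp_pos'],s['force'])
ps={}
for n in('scene','top'):
    p=ps[n]=snapshot(n);save(p,n+'7')
    for k in ['caddy_front','caddy_seat','cartridge','release_top','spent_cartridge','spice_jar']:
        for d in models.pinpoint(p,k)[:1]: print(n,k,np.round(d['centre'],4),round(d['score'],2),px(p,d['centre']))
a=cv2.imread('pics/scene7.png')[140:270,270:400]; b=cv2.imread('pics/top7.png')[150:240,250:340]
cv2.imwrite('pics/c7.png',np.hstack([cv2.resize(x,(400,400),interpolation=cv2.INTER_CUBIC) for x in(a,b)]))
E
```

```text
[0.47557029 0.05670959 0.03804377] [-1.51353692 -0.59304064 -0.12735323]
scene caddy_front [0.5894 0.533  0.0168] 0.45 [483, 326]
scene cartridge [0.6669 0.0514 0.0951] 0.66 [304, 235]
scene spent_cartridge [ 0.4801 -0.2416 -0.003 ] 0.72 [271, 182]
scene spice_jar [ 0.5682  0.3775 -0.0017] 0.71 [426, 291]
top release_top [0.6627 0.0574 0.093 ] 0.47 [293, 163]
top spent_cartridge [ 0.4807 -0.2455 -0.0041] 0.68 [381, 212]
```

View pics/c7.png

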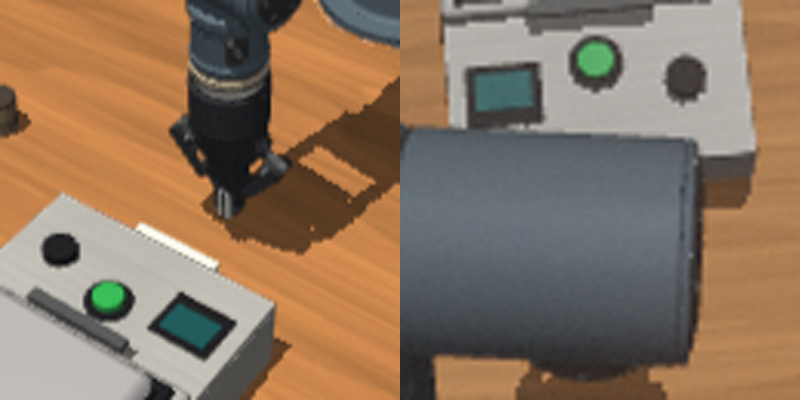

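The caddy is shut (plate top at pixel ~328,220), the button is up, and the gripper is clear. I'll raise it and check once more before handing in.

>>> jog_arm(
  commands=[
    [0, -1.5, 0, 1, 0],
    [0, -1, 0, 3, 0],
    [0, 0, 0, 3, 0],
    [0, 0, 0, 3, 0],
    [0, 0, 3, 2, 0],
    [0, 0, 3, 0, 0],
    [0, 0, 3, 0, 0],
    [0, 0, 3, 0, 0],
  ],
)

```text
t: 22.85
tcp_pos: [0.4548, 0.1751, 0.1633]
tool_rot: [-0.001, 1.0, 0.012, -0.015]
force: [0.0, -0.0, 0.2]
finger_gap: -0.001
```

>>> jog_arm(
  commands=[
    [0, 0, 3, 0, 0],
    [0, 0, 3, 0, 0],
    [0, 0, 0, 0, 0],
    [0, 0, 0, 0, 0],
    [0, 0, 0, 0, 0],
    [0, 0, 0, 0, 0],
    [0, 0, 0, 0, 0],
    [0, 0, 0, 0, 0],
  ],
)

```text
t: 23.52
tcp_pos: [0.4532, 0.2409, 0.164]
tool_rot: [-0.003, 1.0, 0.013, -0.014]
force: [0.0, 1.3, 0.3]
finger_gap: -0.001
```

```bash
python3 - <<'E'
from h import *
for n in('scene','top'):
    p=snapshot(n);save(p,n+'8')
    for k in ['caddy_front','spent_cartridge','spice_jar','scale','bowl']:
        for d in models.pinpoint(p,k)[:1]: print(n,k,np.round(d['centre'],4),round(d['score'],2),px(p,d['centre']))
a=cv2.imread('pics/scene8.png')[140:270,270:400]; b=cv2.imread('pics/top8.png')[150:240,250:340]
cv2.imwrite('pics/c8.png',np.hstack([cv2.resize(x,(400,400),interpolation=cv2.INTER_CUBIC) for x in(a,b)]))
E
```

```text
scene caddy_front [0.5551 0.0569 0.0401] 0.52 [329, 224]
scene spent_cartridge [ 0.6141 -0.4535 -0.0035] 0.65 [199, 179]
scene spice_jar [ 0.5699  0.375  -0.0009] 0.94 [425, 291]
scene scale [ 6.117e-01 -4.509e-01  4.000e-04] 0.78 [200, 178]
scene bowl [ 0.4106 -0.4743  0.0047] 0.82 [236, 146]
top caddy_front [0.5585 0.0553 0.0353] 0.65 [297, 196]
top spent_cartridge [ 0.4096 -0.4714  0.005 ] 0.72 [446, 226]
top scale [ 0.6092 -0.4556  0.0008] 0.76 [433, 174]
top bowl [ 0.4065 -0.4718  0.0065] 0.77 [446, 227]
```

View pics/c8.png

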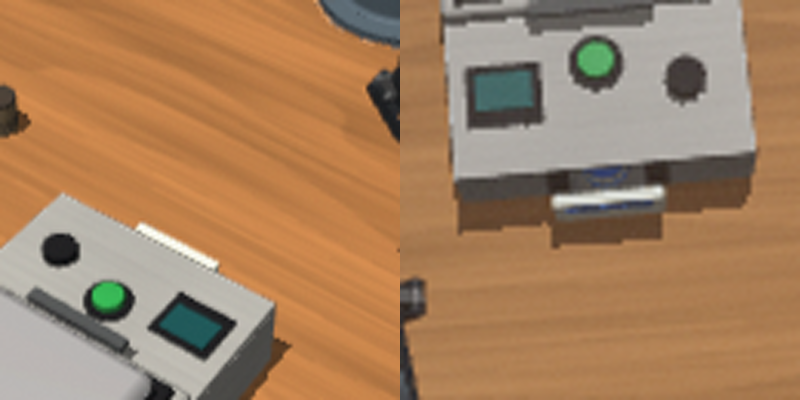

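The caddy is still shut, with the cartridge's blue cap visible behind the plate (top view) and the button up.

```bash
python3 -c "
from station import workorder; print(workorder.sign_off())"
```

```text
the job is handed in; nothing more can be done
None
```

The job is done and handed in, about 24 s in on the robot's clock. I pressed the green release (about 4.5 N) and the caddy popped out. I then stood the fresh cartridge upright in the pocket and pushed the caddy home.

- **Latching:** the force dropped twice on the way in, so the first drop may only have been stick-slip. After the second, the caddy held against about 11 N along x without moving, and I backed off.
- **Last check:** a picture taken about 2.5 s after I let go shows the caddy still shut, its front at x ≈ 0.557. The button is up, the cartridge's blue cap shows behind the plate, and the robot is touching nothing.
- **Forces:** the highest reading was about 5.9 N as the cartridge met the pocket floor and about 11.6 N in total on the caddy. I read forces only at the end of each move call, so brief peaks in between were not seen.
- **Rest of the bench:** the jar, scale and bowl were where they started. In the last pictures the network mistook the scale and the bowl for the spent cartridge. One call earlier it still had it at its starting place, and the arm never went near it.
- **Not checked:** I did not recheck the aubergine slices; the arm stayed well away from them. The tool drifted up to about 5° off vertical along the way. It stayed steady while holding the cartridge, which stood upright.

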